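# Lay the standing vials down in their box and shut the lid

## Task

The open green vial box beside the microscope has to be closed, but two of its four glass vials still stand upright in the foam. With the fingertips, gently push each standing vial over, away from you towards the lid hinge, so that it lies flat in its own trough like the other two; only then swing the open lid over from behind and push it fully shut. Lift nothing, and do not disturb the other things on the bench.

Things in the scene. Friction and masses are not known exactly. Their poses are not given: they have to be found in the camera images.
- vial_box: open green storage box, fixed to the bench: 86 mm deep (own x; front at -x, nearest the robot, hinge at +x), 172 mm wide (own y), walls 3 mm thick and 22 mm high. Origin at the centre of its underside, z up
- vial_insert: dark foam insert in the box, same origin and axes as the box: four troughs along x, each 19 mm wide and 79 mm long, centre lines at y = -60, -20, 20 and 60 mm. A shallow groove crosses the ridges. Trough floors are 5.5 mm above the bench, the ridges between them 14 mm. Each trough holds one vial; which is where differs from run to run
- vial_box_lid (a joint): angle of the green lid with its clear window, rad: 0 shut, 1.57 upright, 1.83 leaning right back; starts at 1.65 to 1.82. Hinge line: along box y at box x = 46 mm, 22 mm above the bench. Lid: shallow tray 86 x 172 x 13 mm, 60 g. The stiff, damped hinge stays where it is left, so push the outer face near the free edge, under 5 N, right down to shut
- lid_edge (a point): middle of the lid's free edge, on the outer face, 90 mm from the hinge line. With the lid open it is the lid's highest part, about 110 mm above the bench, the outer face looking away from the robot; with the lid shut it is at the front of the box, 36 mm above the bench
- vial_a: glass specimen vial, 16 mm across, 51 mm long with its black screw cap, 15 to 30 g; at first standing at the front (box -x) end of a trough, axis 23 to 29 mm in front of the box's middle, cap top 57 mm above the bench. Pushed at cap height to box +x it tips over its foot along the trough. Origin: centre of its round bottom; own z runs from bottom to cap
- vial_b: glass specimen vial, 16 mm across, 51 mm long with its white ribbed screw cap, 15 to 30 g; the same: at the start it stands on its bottom at the front end of its trough, and has to be tipped over in the same way. Origin: centre of its round bottom; own z runs from bottom to cap
- vial_c: glass specimen vial, 16 mm across, 51 mm long with its black screw cap, 15 to 30 g; at the start it already lies flat in one of the four troughs, cap towards the hinge; its top side is 22 mm above the bench; leave it so. Origin: centre of its round bottom; own z runs from bottom to cap
- vial_d: glass specimen vial, 16 mm across, 51 mm long with its black screw cap, 15 to 30 g; at the start it already lies flat in one of the four troughs, cap towards the hinge; its top side is 22 mm above the bench; leave it so. Origin: centre of its round bottom; own z runs from bottom to cap
- microscope: stereo microscope, fixed to the bench left of the box: 325 x 220 mm on the bench (own x, y), 357 mm high, its head reaching about 75 mm to each side; go round it or over it. Origin near the middle of its underside
- pin_bowl: clear glass bowl of black insect pins, 107 mm across, 66 high, right of the box; a bystander. Origin at the centre of its underside
- vent_box: small pale ventilated specimen box, 38 mm cube, right of the box; a bystander. Origin at the centre of its underside
- forceps: metal forceps, 113 mm long, lying flat, front right; a bystander. Origin at the centre of its underside
- glue_bottle: white glue bottle with an orange tip, 151 mm high, behind the box; a bystander. Origin at the centre of its underside
- squeeze_bottle: clear empty bottle, 45 mm across, 117 high, behind and right of the box; a bystander. Origin at the centre of its underside
- jar_brown: glass jar with a brown lid, 68 mm across, 82 high, behind the box; a bystander. Origin at the centre of its underside
- vial_a_cap (a point): centre of the cap's top on vial_a, on its axis 51 mm from the bottom
- vial_b_cap (a point): centre of the cap's top on vial_b, on its axis 51 mm from the bottom
- vial_c_cap (a point): centre of the cap's top on vial_c, on its axis 51 mm from the bottom
- vial_d_cap (a point): centre of the cap's top on vial_d, on its axis 51 mm from the bottom

How it is judged (in metres and radians):
On the way, in this order (a step that is already met when the one before it is completed fails the run):
1. both standing vials have been tipped flat into their troughs while the lid is still open (x of each of vial_a_cap, vial_b_cap in the frame of vial_box above 0.01 m and angle between each of vial_a, vial_b's own z axis and vertical above 1.4 rad and z of each of vial_a, vial_b in the frame of vial_box below 0.018 m and value of joint vial_box_lid above 1.3 rad), for 0.2 s.
2. the lid is shut (value of joint vial_box_lid below 0.04 rad), for 0.2 s.
At the end, for the whole second after the job is handed in: The lid is shut (within 0.04 rad); all four vials lie flat and at rest in their own troughs, caps towards the hinge (cap top at least 10 mm behind the middle of the box), within 0.17 rad of level, bottom centre less than 18 mm above the bench and less than 30 mm from where it began (value of joint vial_box_lid below 0.04 rad and x of each of vial_a_cap, vial_b_cap, vial_c_cap, vial_d_cap in the frame of vial_box above 0.01 m and angle between each of vial_a, vial_b, vial_c, vial_d's own z axis and vertical above 1.4 rad and z of each of vial_a, vial_b, vial_c, vial_d in the frame of vial_box below 0.018 m and linear speed of each of vial_a, vial_b, vial_c, vial_d below 0.02 m/s and distance of each of vial_a, vial_b, vial_c, vial_d from where it was at the start of the episode below 0.03 m); the robot touches nothing.
It fails at once if a vial is lifted out of its trough (bottom above 35 mm or either end more than 75 mm above the bench) (height (world z) of any of vial_a, vial_b, vial_c, vial_d above 0.035 m or height (world z) of any of vial_a_cap, vial_b_cap, vial_c_cap, vial_d_cap above 0.075 m).
It fails at once if a vial's bottom is moved 30 mm or more from where it began (distance of any of vial_a, vial_b, vial_c, vial_d from where it was at the start of the episode above 0.03 m).
It fails at once if a glass vial is pushed with more than 20 N (contact force between the fingers and vial_a above 20 N or contact force between the fingers and vial_b above 20 N or contact force between the fingers and vial_c above 20 N or contact force between the fingers and vial_d above 20 N).
It fails at once if a bystander is moved more than 20 mm or tipped (distance of any of pin_bowl, vent_box, forceps, glue_bottle, squeeze_bottle, jar_brown from where it was at the start of the episode above 0.02 m or angle between any of pin_bowl, vent_box, forceps, glue_bottle, squeeze_bottle, jar_brown's own z axis and vertical above 0.35 rad).
It also fails if it takes over 61 s, if anything falls off the work surface, if the arm or the gripper's body presses on something with over 40 N, if the wrist force passes 120 N, or if a joint passes its speed limit or range.

## Robot

A 7-joint arm with a two-finger parallel gripper is mounted at the origin on a cart in front of the work surface, level with it; the furniture and walls round the work are solid. World frame = base frame: x ahead of the robot, y to its left, z up, the work surface at z = 0. Lengths are in mm, angles in rad, forces in N, time in s.
With the tool pointing down it reaches from about 425 to 950 mm from the base axis. Payload 4.7 kg.
Tool frame: the origin (TCP) lies midway between the tips of the shut fingers; the grasp point (between the pads) lies behind it (manip.hold_point_z is the z of the grasp point in the tool frame, in mm); z points along the fingers, y is the line along which they close (so a half turn about z gives the same grasp; the last joint's range is limited). The gripper opens to 87 mm and grips with 3 to 60 N. Pads are 19 mm wide; open, the fingers measure 117 mm over their backs; the gripper's body (75 mm by 190 mm) begins 51 mm behind the grasp point.
Start: joints at [-1.287, 0.469, -0.049, 1.532, 0.024, 1.141, -0.082], TCP at [207.673, 642.278, 222.573] pointing down, gripper open.
Joint ranges: [-2.59, 2.59], [-0.33, 1.99], [-1.39, 1.29], [0.1, 2.45], [-1.04, 4.18], [0.21, 1.99], [-2.66, 2.66]. Speed limits (rad/s): [2.57, 2.57, 3.14, 3.14, 3.14, 3.14, 3.14].

## Interface

Orientations are given as [roll, pitch, yaw] about the fixed x, y, z axes, in that order (R = Rz(yaw) Ry(pitch) Rx(roll)).
In Python, from plant import manip, imaging gives the robot as it stands.
- The arm moves only by the tool step_arm, never from a script. Its argument "targets" is a list that holds one entry, the list of rows, each a list of 7 numbers: the shift along the tool's x, y, z in mm, then the turn, a rotation vector about the tool's x, y, z in rad, then the closure, from -1 (fully open) to 1 (shut), so that 0 is half open. In form: [[[dx, dy, dz, ax, ay, az, jaw], ...]]. A call has 1 to 8 rows; each row shifts and turns the commanded pose from where the row before left it, along the tool's axes as they then stand; what a row does not reach is not made up. A row lasts 1/10 s, in which the tool goes at most 50 mm and 8.59 degrees, less where a joint would pass 70% of its speed; a pose out of reach is approached as far as the arm can. A call with a gripper value outside its range is refused whole. The fingers move at their own pace and stop on an object; "newtons" is the grip in N (left out, the last holds). Time passes only in rows, so rows that do not move let the fingers close. It gives the time, the measured TCP pose, the force, the opening and the grip force at its end, in the units of the state.
- manip.get_obs(): the state, without advancing time (a new reading comes with each control period).
- imaging.get_image(name): name is "scene" or "top" or "wrist"; returns a dict with "color" (384x512x3 uint8, blue, green, red), "fx", "fy", "cx", "cy" (pixels), "eye" and "orientation" of the camera in the world. Camera axes: x right, y up, looking along -z (the intrinsics and any distortion apply to the point x, -y, -z); pixel columns grow to the right and rows downward; lengths in mm; the calibration is good to about 2 mm. A picture is of the moment at which its call begins. There is no depth.
- manip.finish_job(): hands the job in; it is judged then, once.
The state is a dict: "time_s": time; "joint_positions": joint angles; "qvel": joint speeds; "joint_efforts": joint torques, N m; "position": TCP position; "eef_rot": TCP orientation; "wrist_force": force on the tool from outside, world axes, zero at the start; "moment": the same for the moment, N m; "gripper_width": finger opening in mm; "gripper_force": force on a finger pad.
Only numpy, scipy, OpenCV 4.12 (cv2) and the standard library are available. Lean on these libraries where they do the work, as an engineer would, in place of code of your own. Each camera call takes 0.05 s, during which the arm holds its last target. There are 200 camera calls.

## Working session

There is one attempt and no reset: what is moved stays moved. The work goes in short steps, Python scripts to look and compute and a tool call to move; the robot and the scene stay as the last step left them, time stands still between calls to the robot, and variables do not carry over. Pictures are saved under pics/ and viewed, at most 10 in all, crops included, and the job is handed in when it is done.

Besides the shell and the picture viewer there is one more tool, called after ">>>" as a command line: name --argument value ..., lists and objects as JSON in quotes. step_arm: Moves the arm, as the interface text tells. Its arguments: {"type":"object","properties":{"targets":{"type":"array"},"newtons":{"type":"number"}},"required":["targets"]}

```bash
ls; mkdir -p pics
python3 - <<'E'
from plant import manip, imaging
import cv2
o=manip.get_obs(); print(o['time_s'],o['position'],o['eef_rot'],o['gripper_width'],manip.hold_point_z)
for n in ['scene','top']:
    d=imaging.get_image(n); cv2.imwrite(f'pics/{n}0.png',d['color']); print(n,d['fx'],d['fy'],d['cx'],d['cy'],d['eye'],d['orientation'],[k for k in d])
E
```

```text
pics
0.0 [207.49784012 641.68057196 221.50477861] [-3.13963768e+00  7.61757760e-05  2.82885196e+00] 87.0844666659938 -18.700000000000003
scene 483.1860052332048 483.1860052332048 256.2874262476669 191.1981600591984 [-189.52050148 -777.47134246  789.42749008] [ 0.88217832  0.00148667 -1.02034692] ['color', 'fx', 'fy', 'cx', 'cy', 'eye', 'orientation']
top 409.00426944913664 409.00426944913664 254.2849290936486 195.71982217259196 [ 479.57522069 -315.5995144  1062.46334923] [ 0.06603173  0.01140216 -1.58141838] ['color', 'fx', 'fy', 'cx', 'cy', 'eye', 'orientation']
```

View pics/scene0.png

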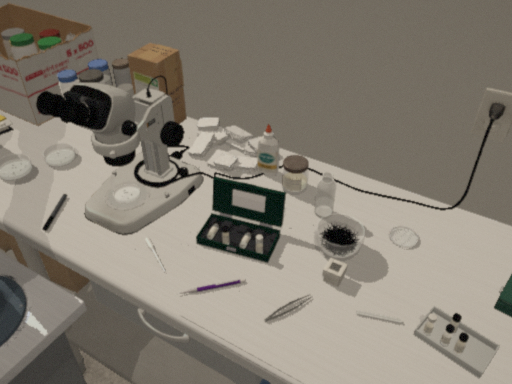

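View pics/top0.png

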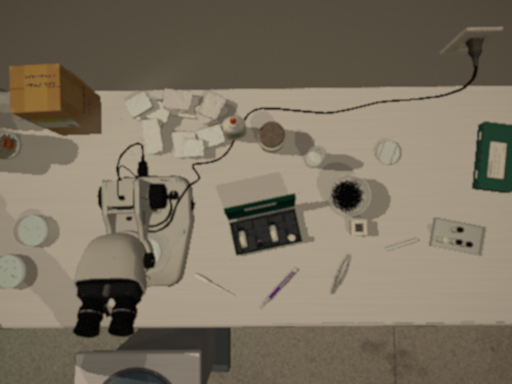

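```bash
cat > h.py <<'E'
import numpy as np, cv2
from scipy.spatial.transform import Rotation as R
from plant import manip, imaging
def Rm(e): return R.from_euler('xyz',e).as_matrix()
def ray(d,u,v):
    c=np.array([(u-d['cx'])/d['fx'],-(v-d['cy'])/d['fy'],-1.])
    return np.array(d['eye']),Rm(d['orientation'])@c
def onz(d,u,v,z):
    e,r=ray(d,u,v); return e+r*(z-e[2])/r[2]
def proj(d,p):
    c=Rm(d['orientation']).T@(np.array(p)-d['eye']); return d['cx']+d['fx']*c[0]/-c[2], d['cy']-d['fy']*c[1]/-c[2]
E
python3 - <<'E'
from h import *
a=imaging.get_image('scene');b=imaging.get_image('top')
x=cv2.resize(a['color'][170:270,185:295],None,fx=5,fy=5,interpolation=cv2.INTER_CUBIC)
y=cv2.resize(b['color'][180:265,215:315],None,fx=6,fy=6,interpolation=cv2.INTER_CUBIC)
cv2.imwrite('pics/c1.png',x);cv2.imwrite('pics/c2.png',y)
E
```

```text
(no output)
```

View pics/c1.png

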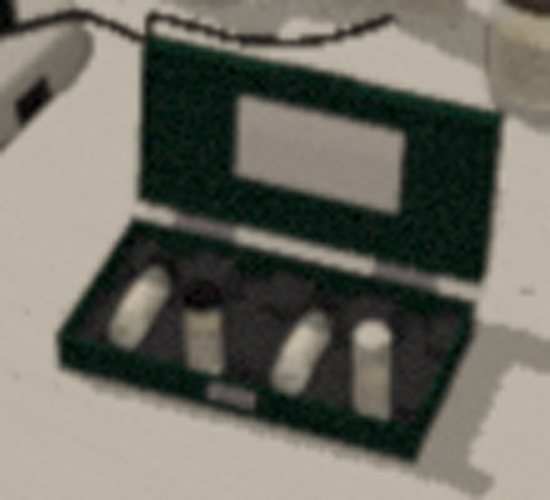

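View pics/c2.png

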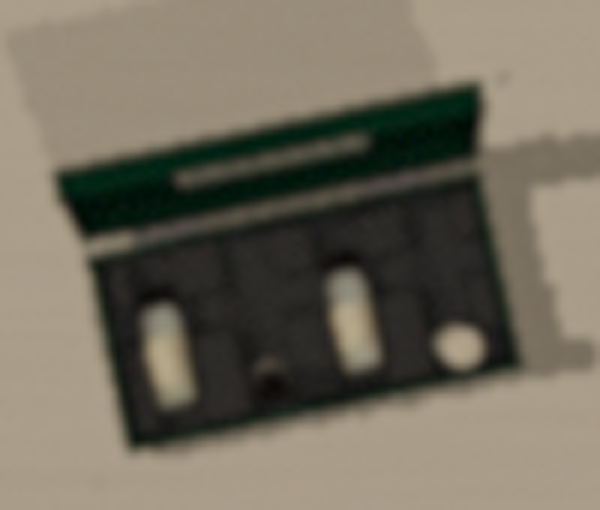

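Run:
```python
from h import *
a=imaging.get_image('scene');b=imaging.get_image('top')
T=lambda u,v,z: onz(b,215+(u+.5)/6-.5,180+(v+.5)/6-.5,z)
S=lambda u,v,z: onz(a,185+(u+.5)/5-.5,170+(v+.5)/5-.5,z)
np.set_printoptions(precision=1,suppress=True)
FL,FR,BL,BR=[T(*p,22) for p in [(132,445),(518,362),(95,260),(478,180)]]
n=np.linalg.norm
print(FL,FR,BL,BR,n(FL-FR),n(BL-BR),n(FL-BL),n(FR-BR))
sFL,sFR,sBL,sBR=[S(*p,22) for p in [(62,335),(420,437),(137,220),(474,318)]]
print(sFL,sFR,sBL,sBR,n(sFL-sFR),n(sBL-sBR),n(sFL-sBL),n(sFR-sBR))
for Q in ([FL,FR,BL,BR],[sFL,sFR,sBL,sBR]):
    c=sum(Q)/4; w=(Q[0]-Q[1]+Q[2]-Q[3]); th=np.arctan2(-w[0],w[1]); print('c',c,th)
    M=Rm([0,0,th]); 
    if Q[0] is FL:
        for nm,p in dict(white=T(460,347,57),black=T(270,378,57),lidL=T(60,175,110),lidR=T(478,88,110)).items(): print(nm,p,M.T@(p-c))
    for nm,p in dict(white=S(373,332,57),black=S(204,293,57),lidL=S(145,38,110),lidR=S(500,110,110)).items(): print('s',nm,p,M.T@(p-c))
```

```text
[ 402.1 -258.2   22. ] [ 435.2 -421.2   22. ] [ 480.  -243.1   22. ] [ 512.  -405.6   22. ] 166.33691866134112 165.67965992307933 79.35701822496122 78.41410697746448
[ 398.6 -259.1   22. ] [ 429.1 -427.4   22. ] [ 478.8 -243.    22. ] [ 504.5 -411.5   22. ] 171.0733863112945 170.45571818211022 81.85395179135728 77.0628856129218
c [ 457.3 -332.    22. ] 0.19771284460200828
white [ 443.  -394.1   57. ] [-26.2 -58.1  35. ]
black [ 431.2 -316.6   57. ] [-22.6  20.3  35. ]
lidL [ 513.  -235.9  110. ] [73.5 83.4 88. ]
lidR [ 545.1 -398.6  110. ] [ 72.9 -82.6  88. ]
s white [ 442.8 -395.4   57. ] [-26.7 -59.3  35. ]
s black [ 424.9 -320.    57. ] [-29.4  18.2  35. ]
s lidL [ 505.5 -234.8  110. ] [66.4 85.8 88. ]
s lidR [ 545.  -398.9  110. ] [ 72.8 -82.8  88. ]
c [ 452.8 -335.2   22. ] 0.1653545073115258
s white [ 442.8 -395.4   57. ] [-19.7 -57.7  35. ]
s black [ 424.9 -320.    57. ] [-25.   19.6  35. ]
s lidL [ 505.5 -234.8  110. ] [68.6 90.4 88. ]
s lidR [ 545.  -398.9  110. ] [ 80.5 -78.   88. ]
```

>>> step_arm --targets '[[[0,-15,-45,0,0,0,1],[0,-15,-45,0,0,0,1],[0,-15,-45,0,0,0,1],[0,-15,-45,0,0,0,1],[0,-15,-45,0,0,0,1],[0,0,0,0,0,0,1]]]'

```text
time_s: 0.9
position: [184.7, 571.6, 456.1]
eef_rot: [3.127, -0.001, 2.829]
wrist_force: [1.0, -0.0, 0.0]
gripper_width: 46.8
gripper_force: 0.0
```

Run:
```python
from h import *
b=imaging.get_image('top')
for z in (250,357): print([onz(b,u,v,z).round() for u,v in [(75,330),(200,330),(200,170)]])
```

```text
[array([274.,  47., 250.]), array([ 272., -198.,  250.]), array([ 586., -199.,  250.])]
[array([301.,  -1., 357.]), array([ 299., -214.,  357.]), array([ 572., -214.,  357.])]
```

>>> step_arm --targets '[[[-48,-2,0,0,0,0.08,1],[-48,-2,0,0,0,0.08,1],[-48,-2,0,0,0,0.08,1],[-48,-2,0,0,0,0.08,1],[-48,-2,0,0,0,0.08,1],[-48,-2,0,0,0,0.08,1],[-48,-2,0,0,0,0.08,1],[-48,-2,0,0,0,0.08,1]]]'

```text
time_s: 1.75
position: [490.1, 345.4, 445.4]
eef_rot: [-3.139, 0.0, 2.185]
wrist_force: [0.9, -0.1, -0.0]
gripper_width: 0.5
gripper_force: 0.0
```

>>> step_arm --targets '[[[-48,-2,0,0,0,0.08,1],[-48,-2,0,0,0,0.08,1],[-48,-2,0,0,0,0.08,1],[-48,-2,0,0,0,0.08,1],[-48,-2,0,0,0,0.08,1],[-48,-2,0,0,0,0.08,1],[-48,-2,0,0,0,0.08,1],[-48,-2,0,0,0,0.08,1]]]'

```text
time_s: 2.55
position: [599.3, -16.3, 445.5]
eef_rot: [-3.139, 0.001, 1.545]
wrist_force: [-0.2, -0.9, 0.4]
gripper_width: 0.5
gripper_force: 0.0
```

>>> step_arm --targets '[[[-48,-2,0,0,0,0.08,1],[-48,-2,0,0,0,0.08,1],[-48,-2,0,0,0,0.08,1],[-48,-2,0,0,0,0.08,1],[-48,-2,0,0,0,0.08,1],[-48,-2,0,0,0,0.08,1],[-48,-2,0,0,0,0.08,1],[-48,-2,0,0,0,0.08,1]]]'

```text
time_s: 3.35
position: [471.0, -371.6, 445.7]
eef_rot: [-3.139, 0.001, 0.905]
wrist_force: [0.9, 0.5, 0.4]
gripper_width: 0.2
gripper_force: 0.0
```

>>> step_arm --targets '[[[0,0,0,0,0,0.14,1],[0,0,0,0,0,0.14,1],[0,0,0,0,0,0.14,1],[0,0,0,0,0,0.14,1],[0,0,0,0,0,0.14,1],[0,0,0,0,0,0,1]]]'

```text
time_s: 3.95
position: [472.0, -370.0, 445.9]
eef_rot: [-3.14, 0.003, 0.209]
wrist_force: [0.2, 0.6, 0.2]
gripper_width: 0.5
gripper_force: 0.0
```

Run:
```python
from h import *
w=imaging.get_image('wrist'); print(w['eye'],w['orientation'],w['fx'],w['cx'],w['cy'])
cv2.imwrite('pics/w0.png',cv2.resize(w['color'],(768,576)))
```

```text
[ 546.67379435 -356.09668446  608.92429178] [-2.82555547e-01  5.31803006e-05 -1.36183847e+00] 325.1578251071862 257.14258626121904 190.5828486319062
```

View pics/w0.png

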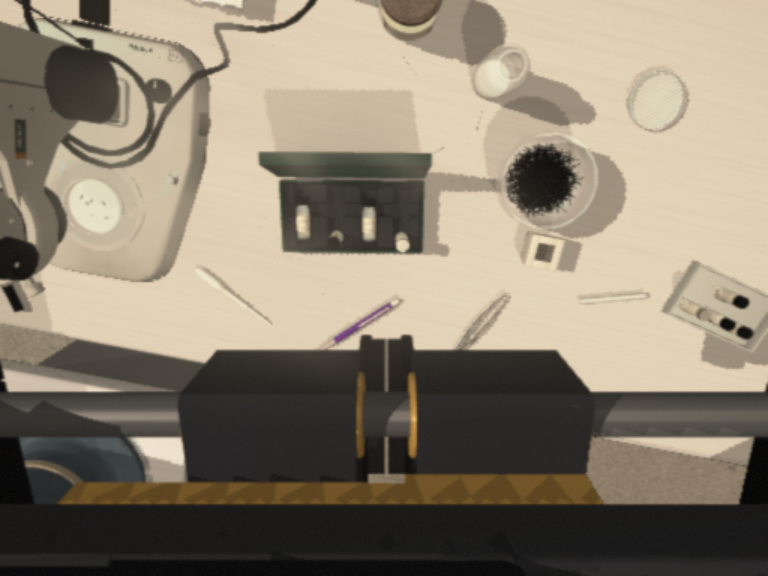

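Run:
```python
from h import *
np.set_printoptions(precision=1,suppress=True)
w=imaging.get_image('wrist')
P=lambda u,v,z: onz(w,(u+.5)/1.5-.5,(v+.5)/1.5-.5,z)
# colour-independent: box region dark mask -> largest contour extents
g=w['color'][110:175,180:290].max(2); m=(g<75).astype('uint8')
n,l,s,c=cv2.connectedComponentsWithStats(m); i=1+s[1:,4].argmax(); print(s[i]+[180,110,0,0,0])
Q=[P(*p,22) for p in [(283,252),(423,252),(281,180),(425,180)]]
N=np.linalg.norm
print(Q,N(Q[0]-Q[1]),N(Q[2]-Q[3]),N(Q[0]-Q[2]),N(Q[1]-Q[3]))
c0=sum(Q)/4; d=Q[0]-Q[1]+Q[2]-Q[3]; print(c0,np.arctan2(-d[0],d[1]))
for c,th in ((c0,.209),(np.array([455.5,-333,22]),.19)):
    M=Rm([0,0,th])
    for nm,p in dict(white=P(402,238,57),black=P(336,232,57),lidL=P(260,153,109),lidR=P(432,153,109)).items(): print(nm,p,M.T@(p-c))
```

```text
[ 187  120   95   49 3323]
[array([ 396.3, -258.8,   22. ]), array([ 432.4, -427. ,   22. ]), array([ 481.6, -243.3,   22. ]), array([ 517.2, -409.3,   22. ])] 171.9998428901403 169.792601784947 86.67736175666731 86.63623625740053
[ 456.9 -334.6   22. ] 0.21171191842147688
white [ 450.1 -395.4   57. ] [-19.2 -58.1  35. ]
black [ 441.  -320.2   57. ] [-12.5  17.3  35. ]
lidL [ 512.7 -235.7  109. ] [75.2 85.2 87. ]
lidR [ 548.5 -402.1  109. ] [ 75.6 -85.   87. ]
white [ 450.1 -395.4   57. ] [-17.1 -60.3  35. ]
black [ 441.  -320.2   57. ] [-11.8  15.3  35. ]
lidL [ 512.7 -235.7  109. ] [74.6 84.8 87. ]
lidR [ 548.5 -402.1  109. ] [ 78.3 -85.4  87. ]
```

>>> step_arm --targets '[[[-34,-29,0,0,0,0,1],[-34,-29,0,0,0,0,1],[0,0,50,0,0,0,1],[0,0,50,0,0,0,1],[0,0,50,0,0,0,1],[0,0,50,0,0,0,1],[0,0,50,0,0,0,1],[0,0,0,0,0,0,1]]]'

```text
time_s: 4.85
position: [389.7, -324.2, 191.9]
eef_rot: [-3.133, 0.011, 0.21]
wrist_force: [0.2, -0.4, 0.1]
gripper_width: 0.7
gripper_force: 0.0
```

>>> step_arm --targets '[[[0,2,45,0,0,0,1],[0,2,45,0,0,0,1],[0,0,35,0,0,0,1],[0,0,15,0,0,0,1],[0,0,4,0,0,0,1],[0,0,0,0,0,0,1]]]'

```text
time_s: 5.45
position: [395.5, -332.6, 55.1]
eef_rot: [3.14, -0.002, 0.209]
wrist_force: [-0.0, -0.8, 0.1]
gripper_width: 0.2
gripper_force: 0.0
```

Run:
```python
from h import *
o=manip.get_obs();c=np.array([456.9,-334.6,0]);print(Rm([0,0,.209]).T@(o['position']-c),o['wrist_force'],o['joint_positions'])
w=imaging.get_image('wrist');t=imaging.get_image('scene')
x=np.hstack([cv2.resize(w['color'][:260,100:450],(350*8//7,260*8//7)),cv2.resize(t['color'][170:270,185:295],None,fx=3,fy=3,interpolation=2)[:297]])
cv2.imwrite('pics/m1.png',x[:, :800])
```

```text
[-59.63994203  14.68703344  55.06718021] [-0.02261641 -0.83205565  0.10481348] [ 0.05933627  0.52648602  0.73001529  2.09063283 -0.53830075  0.71383012
 -0.22048651]
```

View pics/m1.png

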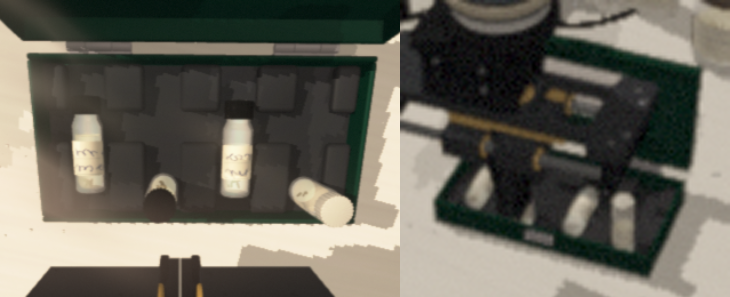

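>>> step_arm --targets '[[[0,-5,4,0,0,0,1],[0,0,4,0,0,0,1],[5,0,0,0,0,0,1],[4,0,0,0,0,0,1],[3,0,0,0,0,0,1],[3,0,0,0,0,0,1],[3,0,0,0,0,0,1],[0,0,0,0,0,0,1]]]'

```text
time_s: 6.35
position: [411.4, -322.9, 45.4]
eef_rot: [3.142, -0.0, 0.21]
wrist_force: [-0.9, 0.0, 0.1]
gripper_width: 0.8
gripper_force: 0.0
```

>>> step_arm --targets '[[[3,0,0,0,0,0,1],[3,0,0,0,0,0,1],[3,0,0,0,0,0,1],[3,0,0,0,0,0,1],[3,0,0,0,0,0,1],[0,0,0,0,0,0,1],[0,0,0,0,0,0,1]]]'

```text
time_s: 7.05
position: [425.5, -319.8, 45.5]
eef_rot: [-3.142, 0.0, 0.209]
wrist_force: [-0.5, 0.9, -0.3]
gripper_width: 0.5
gripper_force: 0.0
```

Run:
```python
from h import *
o=manip.get_obs();c=np.array([456.9,-334.6,0]);print(Rm([0,0,.209]).T@(o['position']-c),o['wrist_force'])
w=imaging.get_image('wrist');t=imaging.get_image('scene')
x=np.hstack([cv2.resize(w['color'][:260,100:450],(350*8//7,260*8//7)),cv2.resize(t['color'][170:270,185:295],None,fx=3,fy=3,interpolation=2)[:297]])
cv2.imwrite('pics/m2.png',x[:, :800])
```

```text
[-27.62386946  20.95802085  45.45969017] [-0.53835812  0.86443178 -0.32719771]
```

View pics/m2.png

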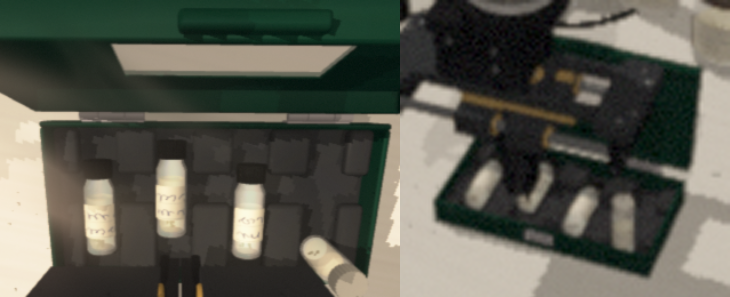

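>>> step_arm --targets '[[[-17,0,0,0,0,0,1],[-18,0,0,0,0,0,1],[0,27,0,0,0,0,1],[0,27,0,0,0,0,1],[0,27,0,0,0,0,1],[0,0,0,0,0,0,1],[0,0,0,0,0,0,1]]]'

```text
time_s: 7.85
position: [405.9, -406.7, 45.3]
eef_rot: [-3.14, 0.001, 0.206]
wrist_force: [0.9, 0.4, 0.3]
gripper_width: 0.7
gripper_force: 0.0
```

Run:
```python
from h import *
o=manip.get_obs();c=np.array([456.9,-334.6,0]);print(Rm([0,0,.209]).T@(o['position']-c),o['wrist_force'])
```

```text
[-64.87940906 -59.95787368  45.34641684] [0.93020525 0.37060212 0.34127602]
```

>>> step_arm --targets '[[[5,0,0,0,0,0,1],[5,0,0,0,0,0,1],[5,0,0,0,0,0,1],[4,0,0,0,0,0,1],[3,0,0,0,0,0,1],[3,0,0,0,0,0,1]]]'

```text
time_s: 8.45
position: [432.9, -400.9, 45.5]
eef_rot: [-3.141, 0.0, 0.209]
wrist_force: [-0.3, -0.7, 0.1]
gripper_width: 0.3
gripper_force: 0.0
```

>>> step_arm --targets '[[[3,0,0,0,0,0,1],[3,0,0,0,0,0,1],[3,0,0,0,0,0,1],[3,0,0,0,0,0,1],[0,0,0,0,0,0,1],[0,0,0,0,0,0,1],[0,0,0,0,0,0,1]]]'

```text
time_s: 9.15
position: [444.1, -398.8, 45.5]
eef_rot: [-3.141, 0.0, 0.208]
wrist_force: [0.4, -0.1, -0.1]
gripper_width: 0.7
gripper_force: 0.0
```

Run:
```python
from h import *
o=manip.get_obs();c=np.array([456.9,-334.6,0]);print(Rm([0,0,.209]).T@(o['position']-c),o['wrist_force'])
w=imaging.get_image('wrist');t=imaging.get_image('scene')
x=np.hstack([cv2.resize(w['color'][:260,100:450],(350*8//7,260*8//7)),cv2.resize(t['color'][170:270,185:295],None,fx=3,fy=3,interpolation=2)[:297]])
cv2.imwrite('pics/m3.png',x[:, :800])
```

```text
[-25.87513077 -60.09180113  45.47882948] [ 0.42766635 -0.1133403  -0.13463833]
```

View pics/m3.png

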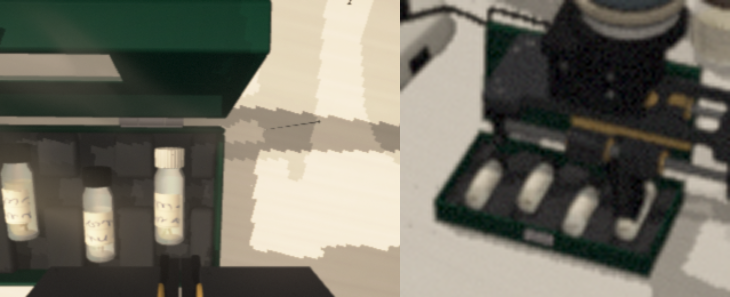

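>>> step_arm --targets '[[[-5,0,-30,0,0,0,1],[0,0,-40,0,0,0,1],[0,0,-40,0,0,0,1],[0,0,-40,0,0,0,1],[0,-30,0,0,0,0,1],[0,-30,0,0,0,0,1],[0,0,0,0,0,0,1]]]'

```text
time_s: 9.95
position: [426.6, -337.1, 195.1]
eef_rot: [-3.137, -0.001, 0.212]
wrist_force: [-0.4, -0.5, 0.4]
gripper_width: 0.3
gripper_force: 0.0
```

Run:
```python
from h import *
np.set_printoptions(precision=1,suppress=True)
o=manip.get_obs();c=np.array([456.9,-334.6,0]);M=Rm([0,0,.209]).T;print(M@(o['position']-c),o['wrist_force'])
t=imaging.get_image('top')
for n,u,v,z in [('jar',271,136,82),('glue',233,121,151),('sq',315,155,117)]: print(n,M@(onz(t,u,v,z)-c))
w=imaging.get_image('wrist')
for y in (60,20,-20,-60):
  print(y,[np.round(proj(w,c+M.T@np.array([x,y,14]))) for x in (-40,40)])
cv2.imwrite('pics/m4.png',cv2.resize(w['color'],(768,576)))
```

```text
[-30.2   3.8 195.1] [-0.4 -0.5  0.4]
jar [224.6 -60.5  82. ]
glue [263.1  21.  151. ]
sq [ 151.3 -147.9  117. ]
60 [array([202., 178.]), array([199., 103.])]
20 [array([239., 179.]), array([238., 103.])]
-20 [array([275., 179.]), array([277., 103.])]
-60 [array([312., 179.]), array([316., 103.])]
```

View pics/m4.png

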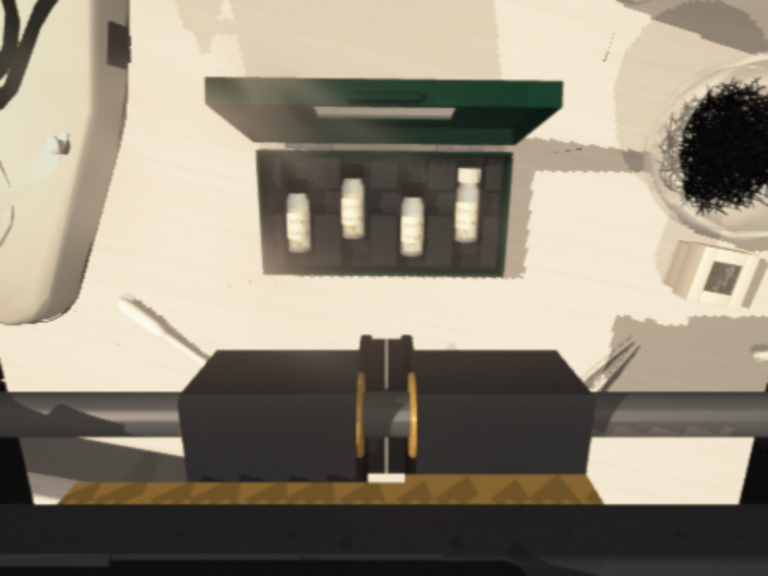

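>>> step_arm --targets '[[[46,2,0,0,0,0,1],[46,2,0,0,0,0,1],[46,0,0,0,0,0,1],[0,0,0,0,0,0,1],[0,0,40,0,0,0,1],[0,0,40,0,0,0,1],[0,0,20,0,0,0,1],[0,0,0,0,0,0,1]]]'

```text
time_s: 10.85
position: [560.4, -316.3, 91.9]
eef_rot: [-3.138, 0.006, 0.207]
wrist_force: [-0.8, 0.1, -0.4]
gripper_width: 0.5
gripper_force: 0.0
```

Run:
```python
from h import *
np.set_printoptions(precision=1,suppress=True)
o=manip.get_obs();c=np.array([456.9,-334.6,0]);M=Rm([0,0,.209]).T;print(M@(o['position']-c),o['wrist_force'],o['eef_rot'])
```

```text
[105.   -3.5  91.9] [-0.8  0.1 -0.4] [-3.1  0.   0.2]
```

>>> step_arm --targets '[[[-8,0,0,0,0,0,1],[-8,0,0,0,0,0,1],[-4,0,0,0,0,0,1],[-4,0,0,0,0,0,1],[-4,0,-1,0,0,0,1],[-4,0,-2,0,0,0,1],[-4,0,-2,0,0,0,1]]]'

```text
time_s: 11.55
position: [527.3, -323.6, 100.6]
eef_rot: [-3.141, 0.0, 0.209]
wrist_force: [0.5, -0.7, -0.4]
gripper_width: 0.9
gripper_force: 0.3
```

>>> step_arm --targets '[[[-4,0,-1,0,0,0,1],[-4,0,0,0,0,0,1],[-4,0,0,0,0,0,1],[-4,0,0,0,0,0,1],[-4,0,0,0,0,0,1],[-4,0,0,0,0,0,1],[-4,0,0,0,0,0,1]]]'

```text
time_s: 12.25
position: [499.7, -329.6, 101.3]
eef_rot: [-3.141, 0.0, 0.209]
wrist_force: [0.3, 0.4, -0.6]
gripper_width: 0.5
gripper_force: 0.3
```

Run:
```python
from h import *
np.set_printoptions(precision=1,suppress=True)
o=manip.get_obs();c=np.array([456.9,-334.6,0]);M=Rm([0,0,.209]).T;print(M@(o['position']-c),o['wrist_force'],o['eef_rot'])
```

```text
[ 42.9  -4.  101.3] [ 0.3  0.4 -0.6] [-3.1  0.   0.2]
```

>>> step_arm --targets '[[[-4,0,1,0,0,0,1],[-4,0,2,0,0,0,1],[-4,0,2,0,0,0,1],[-4,0,2,0,0,0,1],[-4,0,2,0,0,0,1],[-4,0,2,0,0,0,1],[-4,0,3,0,0,0,1],[-3,0,3,0,0,0,1]]]'

```text
time_s: 13.05
position: [469.4, -336.2, 84.3]
eef_rot: [-3.141, 0.0, 0.209]
wrist_force: [-1.2, -1.4, 0.7]
gripper_width: 0.1
gripper_force: 0.4
```

>>> step_arm --targets '[[[-3,0,3,0,0,0,1],[-3,0,3,0,0,0,1],[-3,0,3,0,0,0,1],[-3,0,3,0,0,0,1],[-3,0,3,0,0,0,1],[-3,0,4,0,0,0,1],[-3,0,4,0,0,0,1]]]'

```text
time_s: 13.75
position: [449.2, -340.3, 61.2]
eef_rot: [-3.142, -0.0, 0.209]
wrist_force: [-0.1, -0.2, 0.2]
gripper_width: 0.6
gripper_force: 0.3
```

Run:
```python
from h import *
np.set_printoptions(precision=1,suppress=True)
o=manip.get_obs();c=np.array([456.9,-334.6,0]);M=Rm([0,0,.209]).T;print(M@(o['position']-c),o['wrist_force'],o['eef_rot'])
```

```text
[-8.7 -4.  61.2] [-0.1 -0.2  0.2] [-3.1 -0.   0.2]
```

>>> step_arm --targets '[[[-2,0,4,0,0,0,1],[-2,0,4,0,0,0,1],[-2,0,4,0,0,0,1],[-2,0,4,0,0,0,1],[-2,0,3,0,0,0,1],[-2,0,3,0,0,0,1],[-1,0,2,0,0,0,1],[0,0,0,0,0,0,1]]]'

```text
time_s: 14.55
position: [436.1, -343.0, 37.2]
eef_rot: [-3.141, 0.001, 0.208]
wrist_force: [0.4, 0.2, 1.3]
gripper_width: 0.5
gripper_force: 0.0
```

>>> step_arm --targets '[[[0,0,1,0,0,0,1],[0,0,1,0,0,0,1],[0,0,0,0,0,0,1],[0,0,0,0,0,0,1]]]'

```text
time_s: 14.95
position: [436.6, -343.2, 36.3]
eef_rot: [-3.141, -0.001, 0.209]
wrist_force: [-0.9, 0.8, 6.5]
gripper_width: 0.6
gripper_force: 3.7
```

>>> step_arm --targets '[[[0,0,-5,0,0,0,1],[0,0,-20,0,0,0,1],[-30,0,-40,0,0,0,1],[-30,0,-40,0,0,0,1],[0,0,-40,0,0,0,1],[0,0,0,0,0,0,1],[0,0,0,0,0,0,1]]]'

```text
time_s: 15.65
position: [378.6, -355.5, 181.2]
eef_rot: [3.141, -0.002, 0.209]
wrist_force: [-0.3, 0.8, -0.2]
gripper_width: 0.4
gripper_force: 0.0
```

Run:
```python
from h import *
w=imaging.get_image('wrist');t=imaging.get_image('scene')
x=np.hstack([cv2.resize(w['color'][:260,100:450],(350*8//7,260*8//7)),cv2.resize(t['color'][170:270,185:295],None,fx=3,fy=3,interpolation=2)[:297]])
cv2.imwrite('pics/m5.png',x[:, :800])
```

```text
(no output)
```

View pics/m5.png

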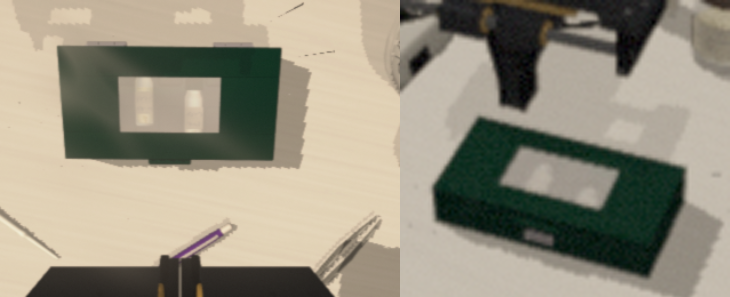

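```bash
python3 -c "
from plant import manip
print(manip.finish_job())"
```

```text
the job is handed in; nothing more can be done
None
```

I tipped both standing vials flat towards the hinge, swung the lid over from behind and pushed it shut. The job was handed in at about 15.7 s; no verdict came back, but the last pictures show the lid closed. The final press on the lid reached 6.5 N at the wrist, a little over the 5 N you advised.

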